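Refit the sheeter's handwheel and set it to the mark

ROBOT

A 7-joint arm with a two-finger parallel gripper is mounted at the origin on the work surface. World frame = base frame: x ahead of the robot, y to its left, z up, the work surface at z = 0. Lengths are in mm, angles in rad, forces in N, time in s.
With the tool pointing down it reaches from about 400 to 850 mm from the base axis. Payload 4.5 kg.
Tool frame: the origin (TCP) lies at the very end of the fingers, on their centre line; the grasp point (between the pads) lies 19 mm behind it (robot.hold_point_z is the distance from the TCP to the grasp point, in mm); z points along the fingers, x is the direction in which the jaws open and shut, and the axes are right-handed (so a half turn about z gives the same grasp; the last joint's range is limited). The gripper opens to 85 mm and grips with 20 to 120 N. Pads are 22 mm wide; open, the fingers measure 114 mm over their backs; the gripper's body (76 mm by 85 mm) begins 54 mm behind the grasp point. The pads swing forward as they close: fully open they stand 13 mm farther back than shut.
Start: joints at [1.327, 0.689, -0.195, 1.565, 0.157, 0.902, -0.215], TCP at [171.429, -601.054, 231.317] pointing down, gripper open.
Joint ranges: [-3.01, 3.01], [-0.46, 2.08], [-1.47, 1.51], [0.13, 2.56], [-1, 4.14], [0.04, 2.09], [-2.66, 2.66]. Speed limits (rad/s): [2.57, 2.57, 3.14, 3.14, 3.14, 3.14, 3.14].

INTERFACE

Orientations are given as a unit quaternion [w, x, y, z].
In Python, from station import robot, optics, job gives the robot as it stands.
- The arm moves only by the tool move_arm, never from a script. Its argument "series" is a list that holds one entry, the list of rows, each a list of 5 numbers: the finger opening in cm, from 0 to 8.54, then the shift along the world's x, y, z in cm, then the turn about the world's z in degrees. A call has 1 to 12 rows; each row shifts and turns the commanded pose from where the row before left it; what a row does not reach is not made up. A row lasts 1/12 s, in which the tool goes at most 41.7 mm and 7.16 degrees, less where a joint would pass 70% of its speed; a pose out of reach is approached as far as the arm can. A call with a gripper value outside its range is refused whole. The fingers move at their own pace and stop on an object; "newtons" is the grip in N (left out, the last holds). Time passes only in rows, so rows that do not move let the fingers close. It gives the time, the measured TCP pose, the force and the opening at its end, in the units of the state.
- robot.read_state(): the state, without advancing time (a new reading comes with each control period).
- optics.get_image(name): name is "side" or "top" or "wrist"; returns the picture (480x640x3 uint8, red, green, blue); there is no depth.
- optics.calibration(name): a dict with "fx", "fy", "cx", "cy" (pixels), "k1" (the pictures are not rectified: a ray, as slopes to the right and down, at radius r is drawn at 1 + k1 r^2 times it, then the intrinsics apply), "pose" (4x4, takes a point from camera to world coordinates). Camera axes: x right, y down, z forward; pixel columns grow to the right and rows downward; lengths in mm; the calibration is good to about 2 mm. A picture is of the moment at which its call begins: read the wrist's pose just before it. calibration takes no time and is no camera call; for the wrist camera it gives the pose at the moment of the call.
- job.hand_in(): hands the job in, once; it reports no verdict.
The state is a dict: "time": time; "qpos": joint angles; "dq": joint speeds; "tau": joint torques, N m; "tcp_pos": TCP position; "orientation": TCP orientation; "ft_force": force on the tool from outside, world axes, zero at the start; "wrist_torque": the same for the moment, N m; "finger_gap": finger opening in mm.
Only numpy, scipy, OpenCV 4.12 (cv2) and the standard library are available. Lean on these libraries where they do the work, as an engineer would, in place of code of your own. Each camera call takes 0.05 s, during which the arm holds its last target.

TASK

The dough sheeter's handwheel has been washed and lies in the parts tray: put it back on its spindle, pressing only lightly and turning it until it finds the key and drops fully home, never forcing it down. Then turn it counter-clockwise so that the yellow pointer stands at the red mark on the dial's far rim, and let go, leaving everything else on the bench where it is.

Things in the scene. Friction and masses are not known exactly. Their poses are not given: they have to be found in the camera images.
- wheel_grip (a point): Loose black handwheel, 0.42 kg (give or take a quarter), standing foot down in the parts tray. Point on its axis, 50 mm above its underside, in the round black grip boss (38 mm diameter, 34 to 70 mm above the underside) by which it is held from above. Rim: 124 mm outer diameter, top 23 mm above the underside, on three spokes. Axes: z up, x from the axis towards the pointer.
- wheel_foot (a point): Centre of the handwheel's underside; axes as wheel_grip. The hub's foot (70 mm diameter, 30 mm high) has a hole from below, 20 mm wide, 34 mm deep, and one keyway, 9.6 mm wide, 14 mm deep, reaching out from the hole directly under the pointer.
- pointer (a point): Tip of the yellow pointer that sticks out of the handwheel's rim: 75 mm from the axis along the wheel's x, 4 mm above the underside. With the wheel home it stands over the key, give or take 4 degrees of play.
- sheeter: Bench-top dough sheeter, fixed, white cheeks and steel, 340 mm wide, 270 mm deep; origin under its centre. Axes: z up, x from the spindle to the red mark, away from the robot. On its bridge, 160 mm up, lies a white dial disc, 164 mm diameter, its face 180 mm above the origin, with black lines every 15 degrees.
- spindle_axis (a point): Point on the sheeter, on the axis of the brass spindle, 184 mm above the sheeter's origin, at the top of the steel boss (76 mm diameter) on which the wheel's underside rests when fully home; axes as the sheeter. The spindle turns stiffly, about 0.25 N m, has no spring and stays where it is left. It turns with the wheel once the key is in the keyway.
- nose_top (a point): Top of the brass spindle, on its axis, 32 mm above spindle_axis: a round nose, 18 mm diameter up to 22 mm above spindle_axis, then tapering to 8 mm at the top. Axes as the sheeter (they do not turn with the spindle).
- key_level (a point): On the spindle's axis, 12 mm above spindle_axis, the height of the key's top. The one brass key, 8 mm wide, reaches 28 mm out from the axis, somewhere from 40 to 101 degrees clockwise of the red mark seen from above (not measured). A wheel set on elsewhere stops on the key; it drops 12 mm when within about 4 degrees of it. Pressing under 10 N leaves the spindle still, harder drags it round.
- red_mark (a point): Red line, 4 mm wide, on the far rim of the white dial, 75 mm from the spindle's axis along the sheeter's x, here at the height of spindle_axis (4 mm above the dial's face). It runs over the dial's edge and down its side.
- tray: Shallow aluminium parts tray, fixed, 190 x 320 mm, 18 mm high, 4 mm floor and walls; origin under its centre. The wheel and a feed guide lie in it.
- guide: Washed blue plastic feed guide, loose, 130 x 36 x 22 mm, in the tray beside the wheel; origin under its centre. Leave alone.
- scraper: Bench scraper, dark steel blade 110 x 150 mm with a wooden grip, lying; leave alone.
- jar: Glass jar with blue cap, 70 mm diameter, 110 mm high; origin under its centre; leave alone.
- cup: Steel cup, 76 mm diameter, 85 mm high; origin under its centre; leave alone.
- pin: Wooden rolling pin, 340 mm long, 48 mm diameter, lying; leave alone.
There are look-alikes about, which are no part of the job. What is shaped like the part that bears wheel_grip but blue is not meant.

How it is judged:
By the outcome, as a careful person would: the job done as asked, in the order asked, and still so for the second after the job is handed in, with the robot touching nothing.
It also fails if it takes over 58 s, if anything falls off the work surface, if the arm or the gripper's body presses on something with over 40 N, if the wrist force passes 120 N, or if a joint passes its speed limit or range.

## Working session

There is one attempt and no reset: what is moved stays moved. The work goes in short steps, Python scripts to look and compute and a tool call to move; the robot and the scene stay as the last step left them, time stands still between calls to the robot, and variables do not carry over. Pictures are saved under pics/ and viewed, and the job is handed in when it is done.

Besides the shell and the picture viewer there is one more tool, called as a command line: name --argument value ..., lists and objects as JSON in quotes. move_arm: Moves the arm, as the interface text tells. Its arguments: {"type":"object","properties":{"series":{"type":"array","items":{"type":"array","items":{"type":"array","items":{"type":"number"}}}},"newtons":{"type":"number"}},"required":["series"]}

```bash
ls; mkdir -p pics; python3 - <<'E'
from station import robot, optics, job
import cv2,numpy as np
for n in ["side","top","wrist"]:
    c=optics.calibration(n); print(n,c)
    cv2.imwrite(f"pics/{n}0.png",optics.get_image(n)[:,:,::-1])
print(robot.read_state())
E
```

```text
pics
side {'fx': 515.2952890032867, 'fy': 515.2952890032867, 'cx': 314.7651942421491, 'cy': 244.18477401534196, 'k1': -0.12411033995870958, 'pose': array([[-9.32153923e-01, -2.67844288e-01,  2.43615479e-01,
         1.79030757e+02],
       [-3.61666954e-01,  7.20263174e-01, -5.91961125e-01,
         7.98884764e+02],
       [-1.69138521e-02, -6.39906554e-01, -7.68266571e-01,
         1.15588770e+03],
       [ 0.00000000e+00,  0.00000000e+00,  0.00000000e+00,
         1.00000000e+00]])}
top {'fx': 518.0240263073877, 'fy': 518.0240263073877, 'cx': 320.7197865957779, 'cy': 239.3214225070112, 'k1': -0.010179001185639532, 'pose': array([[ 4.90404699e-02, -9.75309642e-01,  2.15327971e-01,
         2.45202426e+02],
       [-9.98791151e-01, -4.71623898e-02,  1.38544650e-02,
         5.84765693e+00],
       [-3.35701158e-03, -2.15747101e-01, -9.76443505e-01,
         1.28828921e+03],
       [ 0.00000000e+00,  0.00000000e+00,  0.00000000e+00,
         1.00000000e+00]])}
wrist {'fx': 390.9151917055839, 'fy': 390.9151917055839, 'cx': 322.86571441541685, 'cy': 236.56094901220595, 'k1': -0.07431308
[... 359 characters left out ...]
}
{'time': 0.15, 'qpos': array([ 1.32680379,  0.68980385, -0.19453791,  1.56612249,  0.15729891,
        0.90252002, -0.21509474]), 'dq': array([-0.00092036, -0.00156087, -0.00100074, -0.00432511, -0.0011637 ,
        0.00193596, -0.0002628 ]), 'tau': array([-1.37091254e-03, -5.39942265e+01, -1.26819570e+00, -1.58720791e+01,
        9.34709504e-03,  6.53439594e-03,  1.28956276e-05]), 'tcp_pos': array([ 171.22358013, -600.55461145,  230.65610066]), 'orientation': array([-3.98558974e-04,  7.98219870e-01, -6.02365756e-01, -6.13486257e-04]), 'ft_force': array([-0.36523747, -0.3799964 , -0.44713992]), 'wrist_torque': array([-0.04771822, -0.00898997,  0.00524302]), 'finger_gap': 85.48822839980689}
```

View pics/top0.png

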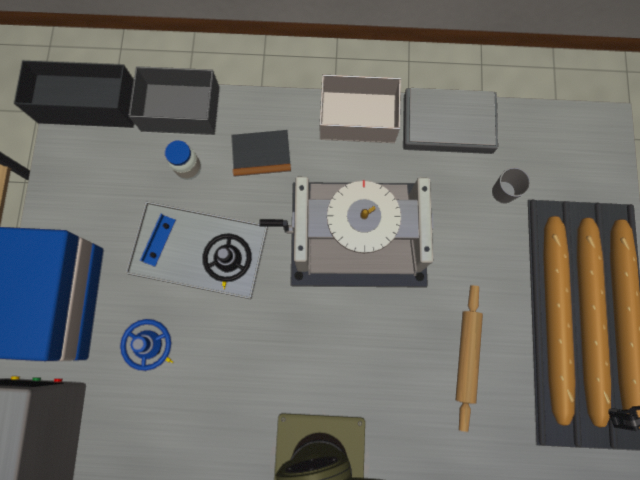

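View pics/side0.png

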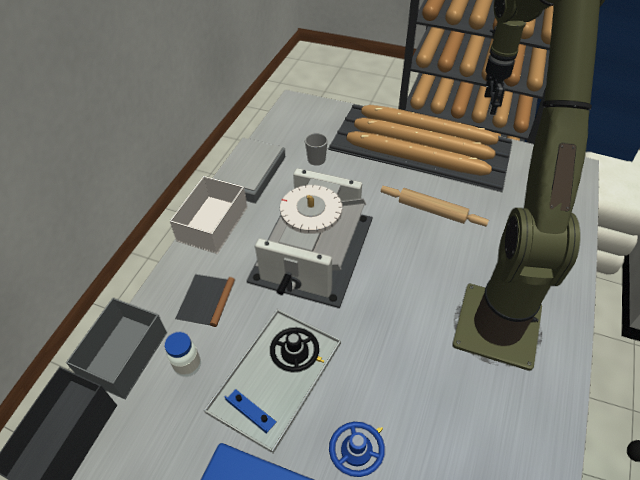

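View pics/wrist0.png

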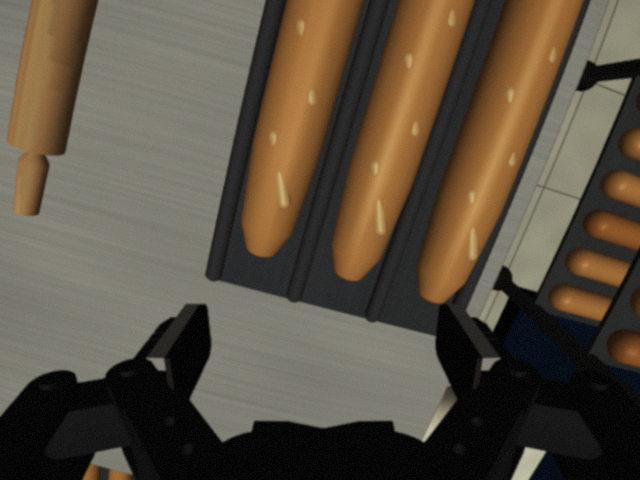

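The top view shows the black wheel at (227,256) with its pointer at (225,285), the dial centre near (365,214), the red mark at (364,184) and a blue decoy wheel at (146,344). Next I'll zoom in and measure.

```bash
cat > h.py <<'E'
from station import robot, optics, job
import cv2,numpy as np
def ray(n,px,c=None):
    c=c or optics.calibration(n)
    K=np.array([[c['fx'],0,c['cx']],[0,c['fy'],c['cy']],[0,0,1.]])
    p=cv2.undistortPoints(np.array(px,float).reshape(-1,1,2),K,np.array([c['k1'],0,0,0.])).reshape(-1,2)
    d=np.c_[p,np.ones(len(p))]@c['pose'][:3,:3].T
    return c['pose'][:3,3],d
def onz(n,px,z,c=None):
    o,d=ray(n,px,c); return o+d*((z-o[2])/d[:,2])[:,None]
def proj(n,P,c=None):
    c=c or optics.calibration(n); P=np.array(P,float).reshape(-1,3)
    T=np.linalg.inv(c['pose']);K=np.array([[c['fx'],0,c['cx']],[0,c['fy'],c['cy']],[0,0,1.]])
    return cv2.projectPoints(P,cv2.Rodrigues(T[:3,:3])[0],T[:3,3],K,np.array([c['k1'],0,0,0.]))[0].reshape(-1,2)
E
python3 - <<'E'
import cv2,numpy as np
t=cv2.imread('pics/top0.png');s=cv2.imread('pics/side0.png')
a=cv2.resize(t[170:310,190:290],None,fx=4,fy=4,interpolation=2)
b=cv2.resize(t[170:310,315:415],None,fx=4,fy=4,interpolation=2)
cv2.imwrite('pics/z1.png',np.hstack([a,b]))
a=cv2.resize(s[310:390,250:345],None,fx=4,fy=4,interpolation=2)
b=cv2.resize(s[170:250,265:360],None,fx=4,fy=4,interpolation=2)
cv2.imwrite('pics/z2.png',np.hstack([a,b]))
E
```

```text
(no output)
```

View pics/z1.png

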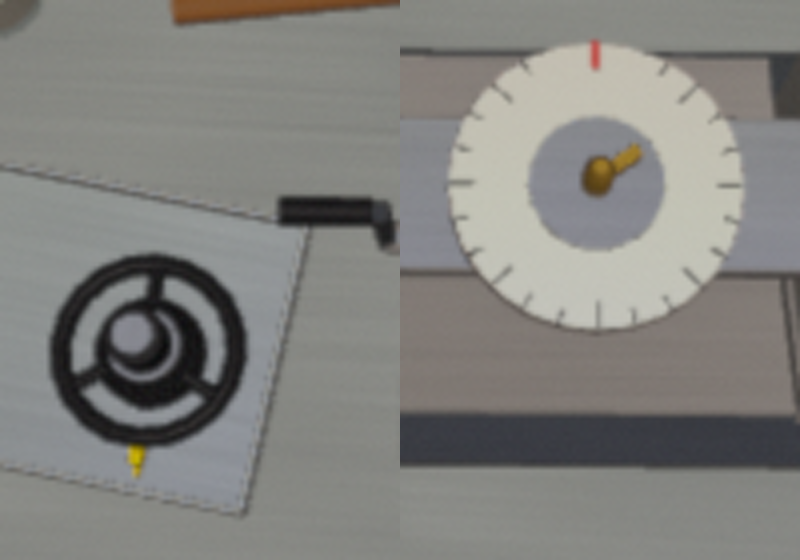

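View pics/z2.png

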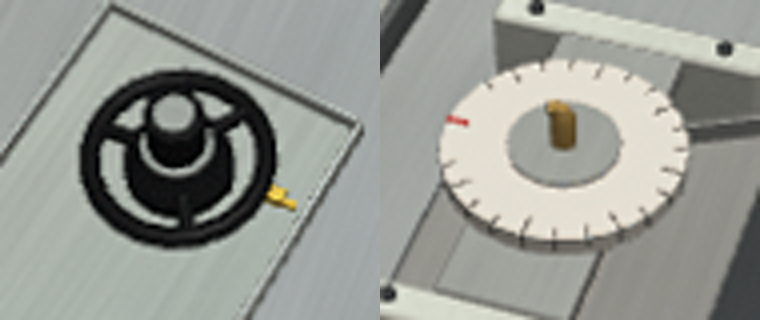

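```bash
python3 - <<'E'
from h import *
C={n:optics.calibration(n) for n in("top","side")}
for n in("top","side"):
    im=cv2.imread(f'pics/{n}0.png'); hsv=cv2.cvtColor(im,cv2.COLOR_BGR2HSV)
    c=C[n]
    # dial: whitish low sat bright in window
    w=(315,170,100,100) if n=="top" else (265,170,95,80)
    def sub(m,w):
        o=np.zeros_like(m);x,y,a,b=w;o[y:y+b,x:x+a]=m[y:y+b,x:x+a];return o
    bgr=im.astype(int)
    m=((bgr.min(2)>150)&(bgr[:,:,2]>=bgr[:,:,0]+2)).astype(np.uint8)*255
    m=sub(m,w)
    m=cv2.morphologyEx(m,cv2.MORPH_OPEN,np.ones((3,3)))
    ct=cv2.findContours(m,0,1)[0]
    k=cv2.convexHull(max(ct,key=cv2.contourArea))
    P=onz(n,k.reshape(-1,2),180,c)
    (cx,cy),r=cv2.minEnclosingCircle(P[:,:2].astype(np.float32)); e=cv2.fitEllipse(k)
    A=np.c_[2*P[:,:2],np.ones(len(P))];s=np.linalg.lstsq(A,(P[:,:2]**2).sum(1),rcond=None)[0]
    print(n,'dial',cx,cy,r,'lsq',s[:2],np.sqrt(s[2]+s[0]**2+s[1]**2),e)
    red=sub(((hsv[:,:,1]>110)&((hsv[:,:,0]<8)|(hsv[:,:,0]>172))&(hsv[:,:,2]>110)).astype(np.uint8),w)
    ys,xs=np.nonzero(red); print(' red',xs.mean(),ys.mean(),len(xs),onz(n,[[xs.mean(),ys.mean()]],180,c))
    br=sub(((hsv[:,:,1]>120)&(hsv[:,:,0]>8)&(hsv[:,:,0]<30)).astype(np.uint8),w)
    w2=(195,220,65,75) if n=="top" else (260,318,70,60)
    y=sub(((hsv[:,:,1]>130)&(hsv[:,:,0]>18)&(hsv[:,:,0]<36)&(hsv[:,:,2]>120)).astype(np.uint8),w2)
    ys,xs=np.nonzero(y); print(' ptr',xs.mean(),ys.mean(),len(xs),onz(n,[[xs.mean(),ys.mean()]],8,c))
    P=onz(n,np.c_[xs,ys],8,c); print(P[:,:2].min(0),P[:,:2].max(0))
    bl=sub((im.max(2)<75).astype(np.uint8),w2); bl=cv2.morphologyEx(bl,cv2.MORPH_OPEN,np.ones((3,3)))
    k=cv2.convexHull(max(cv2.findContours(bl,0,1)[0],key=cv2.contourArea))
    for z in(19,23):
        P=onz(n,k.reshape(-1,2),z,c)
        A=np.c_[2*P[:,:2],np.ones(len(P))];s=np.linalg.lstsq(A,(P[:,:2]**2).sum(1),rcond=None)[0]
        print(' wheel',z,s[:2],np.sqrt(s[2]+s[0]**2+s[1]**2))
# spindle by eye (top): nose top & key tip
z=lambda n,x,y,ox,oy:[ox+x/4-.5+.5/4, oy+y/4-.5+.5/4]
print('nose',onz('top',[z('top',596-400,162,315,170)],216,C['top']))
print('keytip',onz('top',[z('top',636-400,152,315,170)],196,C['top']))
print('boss ctr',onz('top',[z('top',597-400,183,315,170)],184,C['top']))
print('wheel boss top',onz('top',[z('top',134,333,190,170)],74,C['top']), onz('side',[[250+172/4-.4,310+113/4-.4]],74,C['side']))
E
```

```text
top dial 548.1323852539062 -70.99341583251953 81.83109283447266 lsq [548.11224747 -70.74455367] 81.15149766789966 ((363.696044921875, 216.04344177246094), (70.6476821899414, 73.5966567993164), 100.947265625)
 red 363.4166666666667 183.0 12 [[623.55771728 -67.8114093  180.        ]]
 ptr 223.52380952380952 284.2857142857143 21 [[401.51910413 259.75889289   8.        ]]
[392.34030434 255.93044955] [407.39725981 264.06139191]
 wheel 19 [468.81824647 256.22660113] 60.37710913343999
 wheel 23 [468.11355027 255.43756442] 60.18683851953001
side dial 539.8262939453125 -113.41708374023438 124.815673828125 lsq [ 543.41213414 -110.15483369] 112.24770668428333 ((317.1966857910156, 197.74099731445312), (59.1694450378418, 83.31041717529297), 76.1562271118164)
 red 284.25 199.75 4 [[620.39559721 -68.31397908 180.        ]]
 ptr 319.7368421052632 358.8421052631579 19 [[398.8537985  252.20106515   8.        ]]
[389.27337443 246.43689199] [405.97711879 256.59944015]
 wheel 19 [465.75013055 254.03425011] 60.72497168101029
 wheel 23 [464.74134358 255.95123985] 60.51131831260063
nose [[550.21072095 -67.76848824 216.        ]]
keytip [[562.62712339 -90.82264331 196.        ]]
boss ctr [[547.33655868 -70.88955333 184.        ]]
wheel boss top [[468.59428533 254.35756905  74.        ]] [[466.5041407  254.68891197  74.        ]]
```

move_arm --series '[[[8.5,2.4,3.2,0.9,0],[8.5,2.4,3.2,0.9,0],[8.5,2.4,3.2,0.9,0],[8.5,2.4,3.2,0.9,0],[8.5,2.4,3.2,0.9,0],[8.5,2.4,3.2,0.9,0],[8.5,2.4,3.2,0.9,0],[8.5,2.4,3.2,0.9,0],[8.5,2.4,3.2,0.9,0],[8.5,2.4,3.2,0.9,0],[8.5,2.4,3.2,0.9,0],[8.5,2.4,3.2,0.9,0]]]'

```text
time: 1.15
tcp_pos: [460.0, -215.2, 339.7]
orientation: [0.0, 0.798, -0.602, -0.0]
ft_force: [0.1, -0.9, 0.4]
finger_gap: 84.9
```

```bash
python3 - <<'E'
from h import *
print([a for a in dir(robot) if a[0]!='_'])
s=robot.read_state();print(s['qpos'],s['tcp_pos'],s['orientation'],s['time'],s['ft_force'])
E
```

```text
['Unreachable', 'hold_point_z', 'read_state']
[ 0.50185566  0.40733202 -0.23219518  1.75458102  0.10928789  0.99249437
 -1.06484416] [ 460.03557355 -215.22413896  339.71919111] [ 1.28201397e-04  7.98204342e-01 -6.02386756e-01 -9.54713601e-05] 1.15 [ 0.0500305  -0.93477721  0.38151367]
```

move_arm --series '[[[8.5,1.6,2.9,0,0],[8.5,1.6,2.9,0,0],[8.5,1.6,2.9,0,0],[8.5,1.6,2.9,0,0],[8.5,1.6,2.9,0,0],[8.5,0,0,0,0],[8.5,0,0,0,0]]]'

```text
time: 1.73
tcp_pos: [539.9, -69.4, 338.9]
orientation: [-0.0, 0.8, -0.6, -0.001]
ft_force: [0.0, -0.8, 0.5]
finger_gap: 85.0
```

```bash
cat > snap.py <<'E'
from h import *
import sys,pickle
def snap(n):
    s=robot.read_state();c=optics.calibration('wrist');im=optics.get_image('wrist')[:,:,::-1]
    cv2.imwrite(f'pics/{n}.png',im);pickle.dump((s,c),open(f'pics/{n}.pkl','wb'))
    print(s['time'],s['tcp_pos'],s['qpos'][6],s['ft_force'])
snap(sys.argv[1])
E
python3 snap.py w1
```

```text
1.7333 [539.92315286 -69.39019646 338.90781981] -1.3754310984709088 [ 0.03349669 -0.7877801   0.46987907]
```

View pics/w1.png

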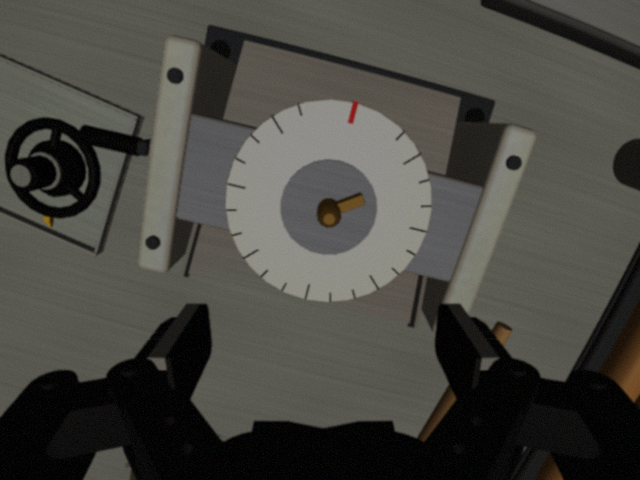

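The dial is unobstructed: centre about (329,205), red mark (353,112), nose (329,213), key tip about (363,200). I'll measure these.

```bash
cat > dial.py <<'E'
from h import *
import pickle
s,c=pickle.load(open('pics/w1.pkl','rb')); im=cv2.imread('pics/w1.png'); hsv=cv2.cvtColor(im,cv2.COLOR_BGR2HSV)
z=cv2.resize(im[180:240,290:390],None,fx=8,fy=8,interpolation=2); cv2.imwrite('pics/z3.png',z)
m=((im.min(2)>125)).astype(np.uint8); o=np.zeros_like(m);o[90:310,215:440]=m[90:310,215:440]
k=max(cv2.findContours(o,0,1)[0],key=cv2.contourArea); k=cv2.convexHull(k)
def circ(P):
    A=np.c_[2*P[:,:2],np.ones(len(P))];s=np.linalg.lstsq(A,(P[:,:2]**2).sum(1),rcond=None)[0]
    return s[:2],np.sqrt(s[2]+s[0]**2+s[1]**2)
D,r=circ(onz('wrist',k.reshape(-1,2),180,c)); print('dial',D,r)
red=((hsv[:,:,1]>120)&((hsv[:,:,0]<8)|(hsv[:,:,0]>172))&(hsv[:,:,2]>60)).astype(np.uint8)
o=np.zeros_like(red);o[90:140,320:380]=red[90:140,320:380]
ys,xs=np.nonzero(o);R=onz('wrist',np.c_[xs,ys],180,c)[:,:2]; R=R.mean(0);print('red',R,'ang',np.degrees(np.arctan2(*(R-D)[::-1])), np.linalg.norm(R-D))
print(im[205,300],im[205,360],im[235,300])
bo=((abs(im.astype(int)-im[232,310]).max(2)<14)).astype(np.uint8);o=np.zeros_like(bo);o[150:262,272:385]=bo[150:262,272:385]
k=cv2.convexHull(max(cv2.findContours(o,0,1)[0],key=cv2.contourArea));print('boss',circ(onz('wrist',k.reshape(-1,2),184,c)))
E
python3 dial.py
```

```text
dial [547.46978653 -71.11581942] 80.81756117134464
red [622.64147023 -68.0684474 ] ang 2.321432682337525 75.23342678841884
[93 91 89] [48 78 97] [91 89 88]
boss (array([547.80094524, -71.03178032]), np.float64(37.443099543447495))
```

View pics/z3.png

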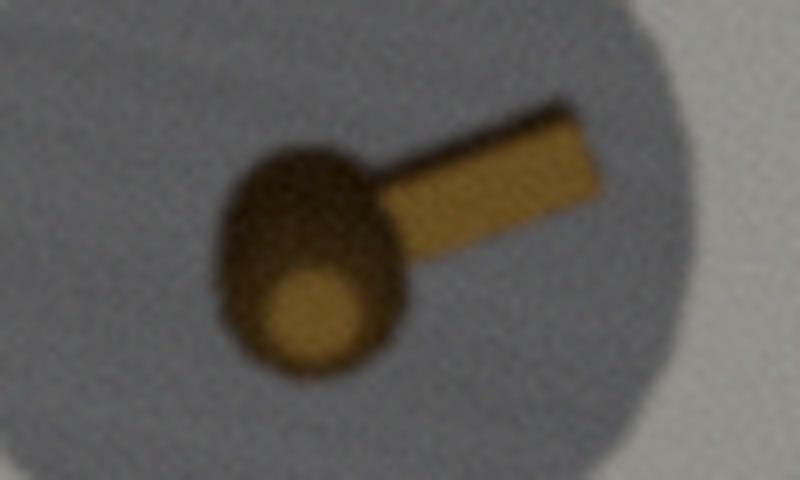

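```bash
python3 - <<'E'
from h import *
import pickle
s,c=pickle.load(open('pics/w1.pkl','rb'))
f=lambda x,y:[290+(x+.5)/8-.5,180+(y+.5)/8-.5]
K=onz('wrist',[f(392,224),f(586,157)],196,c);N=onz('wrist',[f(313,310)],216,c);print(K,N)
S=np.array([547.7,-71.0])
print(np.degrees(np.arctan2(K[1,1]-K[0,1],K[1,0]-K[0,0])),[ (np.degrees(np.arctan2(k[1]-S[1],k[0]-S[0])),np.hypot(*(k[:2]-S))) for k in K])
E
```

```text
[[552.89138532 -77.41846428 196.        ]
 [564.07472195 -92.91966626 196.        ]] [[547.65820447 -70.9763918  216.        ]]
-54.19144906457817 [(np.float64(-51.03335884024874), np.float64(8.2551296268853)), (np.float64(-53.23904193565174), np.float64(27.360615638411875))]
```

move_arm --series '[[[8.5,-0.8,3.6,0,0],[8.5,-0.8,3.6,0,0],[8.5,-0.8,3.6,0,0],[8.5,-0.8,3.6,0,0],[8.5,-0.8,3.6,0,0],[8.5,-0.8,3.6,0,0],[8.5,-0.8,3.6,0,0],[8.5,-0.8,3.6,0,0],[8.5,-0.8,3.6,0,0],[8.5,0,0,-4,0],[8.5,0,0,-4,0],[8.5,0,0,0,0]]]'

```text
time: 2.78
tcp_pos: [463.7, 247.7, 253.3]
orientation: [0.007, 0.798, -0.603, -0.002]
ft_force: [-2.0, -1.2, 0.3]
finger_gap: 85.1
```

```bash
python3 snap.py w2
```

```text
2.7833 [463.67127804 247.68736008 253.33795541] -2.068761693273378 [-1.98872344 -1.24869061  0.33837416]
```

View pics/w2.png

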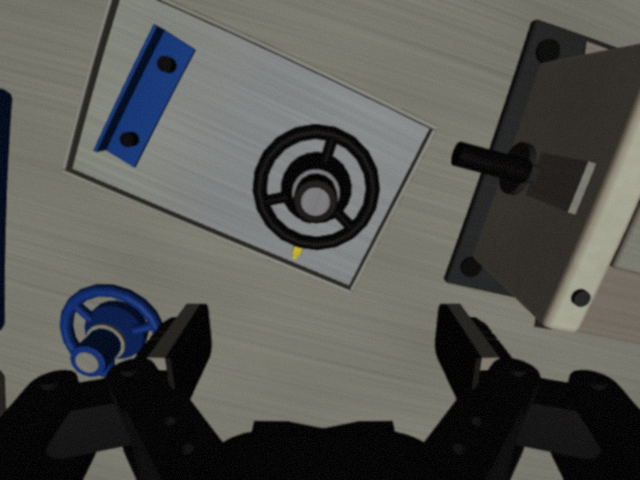

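Wheel boss top at about (315,203), pointer at about (297,253).

```bash
cat > wheel.py <<'E'
from h import *
import pickle
s,c=pickle.load(open('pics/w2.pkl','rb')); im=cv2.imread('pics/w2.png'); hsv=cv2.cvtColor(im,cv2.COLOR_BGR2HSV)
def circ(P):
    A=np.c_[2*P[:,:2],np.ones(len(P))];s=np.linalg.lstsq(A,(P[:,:2]**2).sum(1),rcond=None)[0]
    return s[:2],np.sqrt(s[2]+s[0]**2+s[1]**2)
bl=(im.max(2)<60).astype(np.uint8);o=np.zeros_like(bl);o[115:255,245:390]=bl[115:255,245:390]
k=cv2.convexHull(max(cv2.findContours(o,0,1)[0],key=cv2.contourArea))
for zz in(15,19,23,27): print(zz,circ(onz('wrist',k.reshape(-1,2),zz,c)))
g=((im.min(2)>55)&(im.max(2)<125)).astype(np.uint8);
n,l,st,ce=cv2.connectedComponentsWithStats(g)
i=l[203,316];print(st[i],ce[i])
kk=cv2.findContours((l==i).astype(np.uint8),0,1)[0][0];print('top',circ(onz('wrist',cv2.convexHull(kk).reshape(-1,2),74,c)))
y=((hsv[:,:,1]>110)&(hsv[:,:,0]>18)&(hsv[:,:,0]<36)&(hsv[:,:,2]>70)).astype(np.uint8);o=np.zeros_like(y);o[235:275,280:315]=y[235:275,280:315]
ys,xs=np.nonzero(o);P=onz('wrist',np.c_[xs,ys],8,c)[:,:2];m=P.mean(0)
for C in (circ(onz('wrist',k.reshape(-1,2),21,c))[0],circ(onz('wrist',cv2.convexHull(kk).reshape(-1,2),74,c))[0]):
    print('ptr',C,m,np.degrees(np.arctan2(*(m-C)[::-1])),np.hypot(*(m-C)))
cv2.imwrite('pics/z4.png',cv2.resize(im[115:275,240:400],None,fx=3.6,fy=3.6,interpolation=2))
E
python3 wheel.py
```

```text
15 (array([465.8547983, 254.5915196]), np.float64(62.0848335739807))
19 (array([466.60278722, 254.74968488]), np.float64(61.432798427934195))
23 (array([467.35077614, 254.90785017]), np.float64(60.780763281891))
27 (array([468.09876506, 255.06601545]), np.float64(60.12872813584891))
[300 187  31  30 496] [315.76612903 201.47177419]
top (array([466.82285635, 254.80185561]), np.float64(12.617888532329573))
ptr [466.97678168 254.82876752] [395.16549869 256.32755674] 178.8043406707162 71.82692206423134
ptr [466.82285635 254.80185561] [395.16549869 256.32755674] 178.78026440846898 71.67359813965463
```

View pics/z4.png

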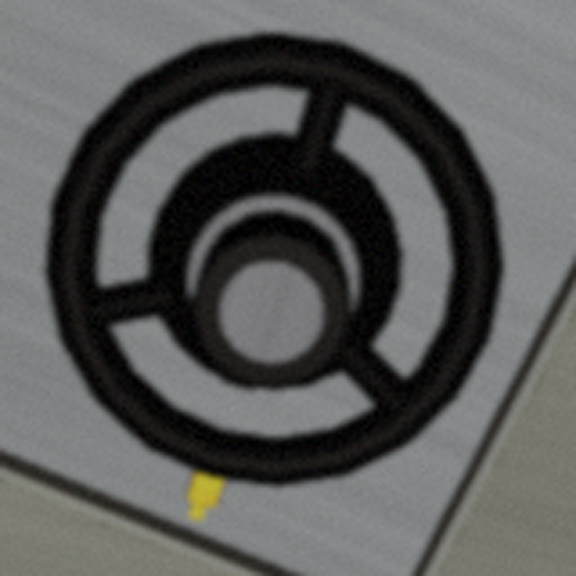

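move_arm --series '[[[8.5,0,0.3,-3.6,0],[8.5,0,0,-3.6,0],[8.5,0,0,-3.6,0],[8.5,0,0,-3.6,0],[8.5,0,0,0,0],[8.5,0,0,0,0],[8.5,0,0,0,0],[8.5,0,0,0,0]]]'

```text
time: 3.5
tcp_pos: [469.7, 255.8, 118.4]
orientation: [-0.003, 0.798, -0.603, 0.001]
ft_force: [-0.5, -0.1, -0.8]
finger_gap: 85.1
```

move_arm --series '[[[8.5,-0.1,0,-3,0],[8.5,-0.1,-0.1,-2.5,0],[8.5,0,0,-1.5,0],[8.5,0,0,-0.5,0],[8.5,0,0,0,0],[8.5,0,0,0,0],[8.5,0,0,0,0],[8.5,0,0,0,0]]]'

```text
time: 4.17
tcp_pos: [466.4, 254.5, 41.7]
orientation: [-0.001, 0.798, -0.602, 0.0]
ft_force: [-0.2, 0.1, -0.3]
finger_gap: 85.3
```

```bash
python3 snap.py w3;python3 - <<'E'
from h import *
im=cv2.imread('pics/w3.png');side=optics.get_image('side')[:,:,::-1]
cv2.imwrite('pics/s3.png',cv2.resize(side[250:420,200:400],None,fx=3.5,fy=3.5))
s=robot.read_state();print(s['tcp_pos'],s['ft_force'],s['dq'],s['orientation'])
E
```

```text
4.1667 [466.3751723  254.46010939  41.72975269] -2.2007010508311238 [-0.21329997  0.06769069 -0.30883233]
[466.04053824 254.230318    41.25936106] [-0.65371483  0.1153886  -0.03952804] [-0.0020903   0.00764273  0.00141705  0.00446134 -0.00120238 -0.00334569
  0.00090467] [-7.87503389e-04  7.98139821e-01 -6.02471655e-01  3.33265773e-04]
```

View pics/w3.png

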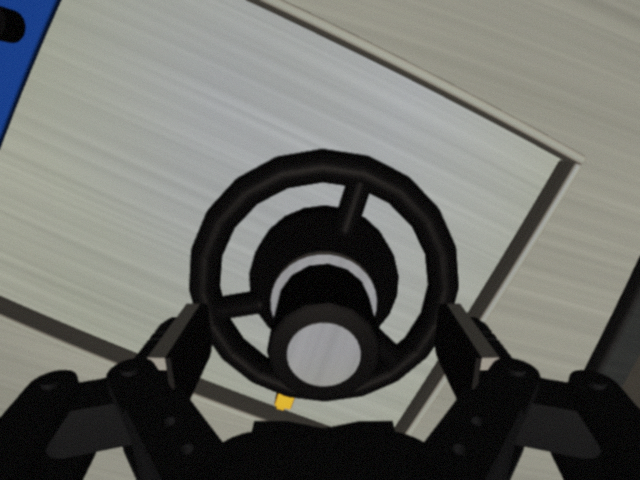

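View pics/s3.png

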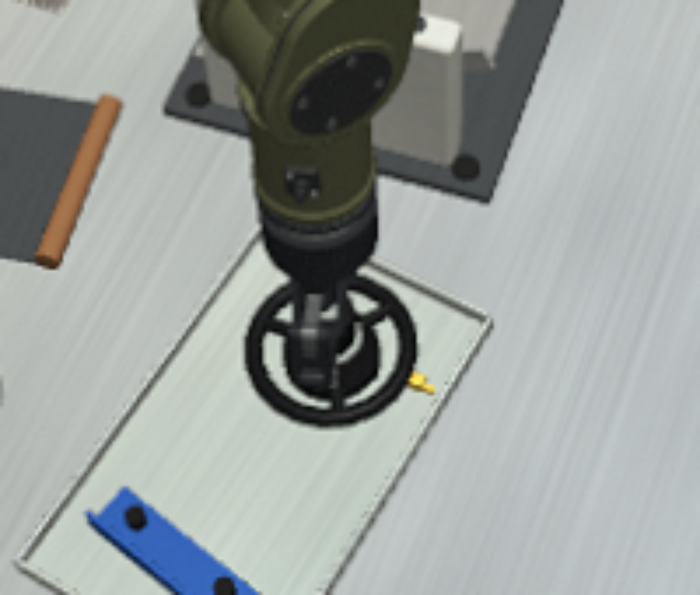

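move_arm --series '[[[8.5,0.1,0,-0.3,0],[3.6,0,0,0,0],[3.6,0,0,0,0],[3.6,0,0,0,0],[3.6,0,0,0,0],[3.6,0,0,0,0],[3.6,0,0,0,0],[3.6,0,0,0,0],[3.6,0,0,0,0],[3.6,0,0,0,0],[3.6,0,0,0,0],[3.6,0,0,0,0]]]' --newtons 70

```text
time: 5.27
tcp_pos: [466.4, 254.1, 37.4]
orientation: [-0.0, 0.798, -0.602, -0.0]
ft_force: [-0.6, 1.2, 2.9]
finger_gap: 36.9
```

move_arm --series '[[[3,0,0,0,0],[3,0,0,0,0],[3,0,0,0,0],[3,0,0,0.5,0],[3,0,0,1,0],[3,0,0,1,0],[3,0,0,1,0],[3,0,0,0,0],[3,0,0,0,0]]]'

```text
time: 6.02
tcp_pos: [467.1, 254.2, 73.2]
orientation: [-0.001, 0.798, -0.603, 0.0]
ft_force: [0.0, 0.7, -3.9]
finger_gap: 36.4
```

```bash
python3 snap.py w4
```

```text
6.0167 [467.06916072 254.16773837  73.24200304] -2.186618666754795 [ 0.02143137  0.65511022 -3.85220904]
```

View pics/w4.png

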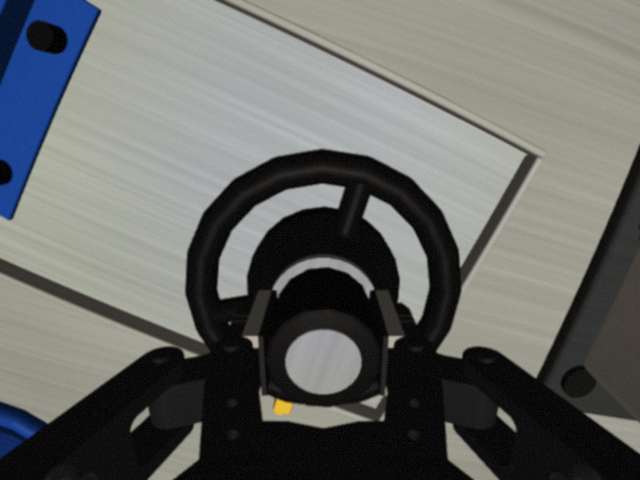

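```bash
cat > off.py <<'E'
from h import *
import pickle,sys
n=sys.argv[1]
s,c=pickle.load(open(f'pics/{n}.pkl','rb')); im=cv2.imread(f'pics/{n}.png')
T=s['tcp_pos']; zt=T[2]-33.4+70
px=proj('wrist',[[T[0],T[1],zt],[T[0],T[1],T[2]]],c); print('tcp proj',px)
g=((im.min(2)>100)).astype(np.uint8);N,l,st,ce=cv2.connectedComponentsWithStats(g)
i=l[int(362),323];print(st[i],ce[i]);
P=onz('wrist',[ce[i]],zt,c)[0];print('axis-tcp',P[:2]-T[:2])
E
python3 off.py w4
```

```text
tcp proj [[323.65076258 362.47549889]
 [323.54122776 309.28995988]]
[ 285  330   76   64 3856] [322.93049793 361.36644191]
axis-tcp [0.33776222 0.33588976]
```

move_arm --series '[[[3,0,-0.5,3.5,0],[3,0,-0.5,4,0],[3,0,-0.5,4,0],[3,0,-0.5,4,0],[3,0.6,-2,3,6],[3,0.8,-3,1.5,7],[3,0.8,-3,0,7],[3,0.8,-3,0,7],[3,0.8,-3,0,7],[3,0.8,-3,0,7],[3,0.8,-3,0,7],[3,0.8,-3,0,7]]]'

```text
time: 7.07
tcp_pos: [527.8, 2.0, 271.6]
orientation: [0.0, 0.987, -0.163, -0.001]
ft_force: [0.6, 0.2, -4.7]
finger_gap: 36.6
```

move_arm --series '[[[3,0.2,-0.8,0,7],[3,0.2,-0.8,0,7],[3,0.2,-0.8,0,7],[3,0.2,-0.8,0,7],[3,0.2,-0.8,0,7],[3,0.2,-0.8,0,7],[3,0.2,-0.8,0,7],[3,0.2,-0.8,0,7],[3,0.2,-0.8,0,7],[3,0,0,0,0],[3,0,0,0,0],[3,0,0,0,0]]]'

```text
time: 8.07
tcp_pos: [545.9, -67.5, 271.9]
orientation: [-0.0, 0.928, 0.373, -0.0]
ft_force: [0.6, -0.3, -4.4]
finger_gap: 36.8
```

```bash
python3 snap.py w5; python3 - <<'E'
from h import *
s=robot.read_state();q=s['orientation'];print(s['qpos'],s['tcp_pos'],2*np.degrees(np.arctan2(q[2],q[1])))
for n in('side','top'): cv2.imwrite(f'pics/{n}5.png',optics.get_image(n)[:,:,::-1])
E
```

```text
8.0667 [545.87192799 -67.50894475 271.92207362] 0.22134734100824463 [ 0.55664457 -0.33536317 -4.36074629]
[ 0.55412182  0.66347866 -0.89479529  1.72179235  0.58713168  1.04816583
  0.22192486] [545.99880365 -67.25851364 272.15687404] 43.84408137413291
```

View pics/w5.png

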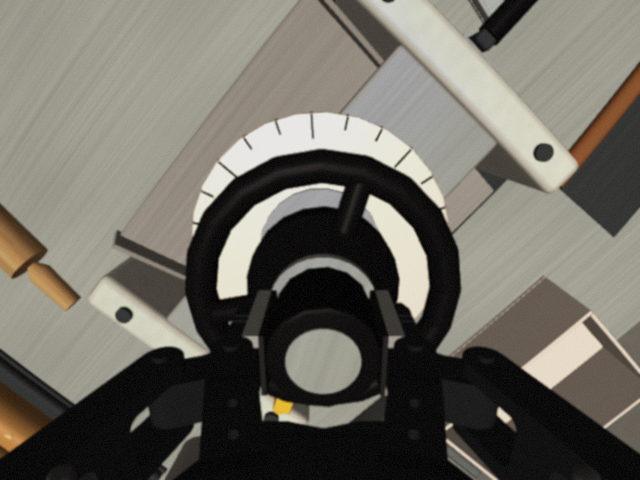

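View pics/side5.png

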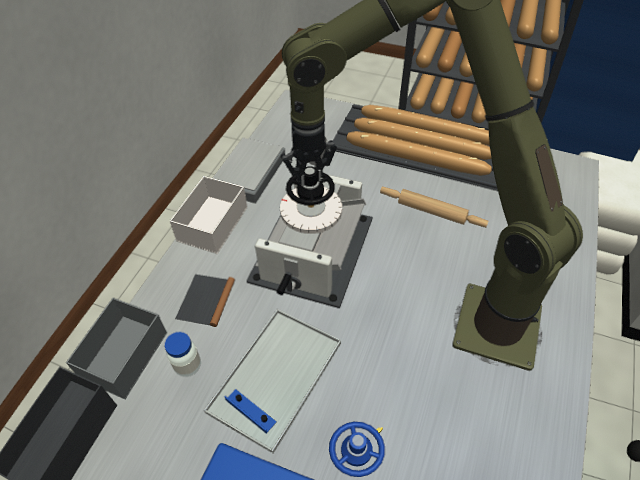

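move_arm --series '[[[3,0.2,-0.4,-0.5,0],[3,0,0,-1,0],[3,0,0,-0.3,0],[3,0,0,0,0],[3,0,0,0,0],[3,0,0,0,0],[3,0,0,0,0]]]'

```text
time: 8.8
tcp_pos: [548.6, -71.8, 254.5]
orientation: [-0.0, 0.927, 0.374, 0.0]
ft_force: [-1.5, -0.6, -4.8]
finger_gap: 36.6
```

```bash
cat > st.py <<'E'
from h import *
s=robot.read_state();q=s['orientation'];print(s['time'],s['tcp_pos'].round(2),'yaw',round(2*np.degrees(np.arctan2(q[2],q[1])),2),'F',s['ft_force'].round(2),'M',s['wrist_torque'].round(3),'under',round(s['tcp_pos'][2]-33.4,2),'q7',round(s['qpos'][6],2))
E
python3 st.py
```

```text
8.8 [548.64 -71.82 254.55] yaw 43.92 F [-1.52 -0.63 -4.82] M [-0.036 -0.005 -0.003] under 221.15 q7 0.21
```

move_arm --series '[[[3,-0.05,0.05,-0.3,0],[3,0,0,-0.3,0],[3,0,0,-0.3,0],[3,0,0,-0.2,0],[3,0,0,0,0],[3,0,0,0,0]]]'

```text
time: 9.3
tcp_pos: [547.9, -71.6, 243.1]
orientation: [-0.0, 0.927, 0.374, -0.0]
ft_force: [-0.3, -0.1, -5.1]
finger_gap: 36.4
```

```bash
python3 st.py
```

```text
9.3 [547.86 -71.58 243.11] yaw 43.92 F [-0.33 -0.07 -5.14] M [ 0.012 -0.074  0.01 ] under 209.71 q7 0.2
```

move_arm --series '[[[3,0,0,-0.3,0],[3,0,0,-0.3,0],[3,0,0,-0.3,0],[3,0,0,-0.2,0],[3,0,0,0,0],[3,0,0,0,0]]]'

```text
time: 9.8
tcp_pos: [547.8, -71.5, 232.1]
orientation: [-0.0, 0.927, 0.374, -0.0]
ft_force: [-0.1, -0.5, -4.9]
finger_gap: 36.8
```

```bash
python3 st.py
```

```text
9.8 [547.82 -71.55 232.13] yaw 43.92 F [-0.08 -0.54 -4.88] M [-0.005 -0.078  0.016] under 198.73 q7 0.18
```

move_arm --series '[[[3,0,0,-0.1,0],[3,0,0,-0.1,0],[3,0,0,0,0],[3,0,0,0,0]]]'

```text
time: 10.13
tcp_pos: [547.9, -71.6, 230.3]
orientation: [-0.0, 0.927, 0.374, 0.0]
ft_force: [-0.3, 0.5, -3.6]
finger_gap: 36.8
```

```bash
python3 st.py
```

```text
10.1333 [547.94 -71.56 230.3 ] yaw 43.92 F [-0.27  0.51 -3.64] M [ 0.037 -0.001  0.017] under 196.9 q7 0.18
```

move_arm --series '[[[3,0,0,-0.05,0],[3,0,0,0,0],[3,0,0,0,0]]]'

```text
time: 10.38
tcp_pos: [547.9, -71.5, 229.8]
orientation: [-0.0, 0.927, 0.374, 0.0]
ft_force: [0.4, 0.6, -3.7]
finger_gap: 36.6
```

```bash
python3 st.py
```

```text
10.3833 [547.93 -71.54 229.83] yaw 43.92 F [ 0.42  0.63 -3.66] M [-0.031  0.009  0.008] under 196.43 q7 0.18
```

move_arm --series '[[[3,0,0,-0.05,0],[3,0,0,-0.05,0],[3,0,0,0,0],[3,0,0,0,0]]]'

```text
time: 10.72
tcp_pos: [548.0, -71.5, 229.3]
orientation: [0.0, 0.927, 0.374, 0.0]
ft_force: [-1.2, 0.3, 1.6]
finger_gap: 36.7
```

```bash
python3 st.py
```

```text
10.7167 [548.03 -71.46 229.31] yaw 43.92 F [-1.24  0.3   1.56] M [-0.123  0.346  0.02 ] under 195.91 q7 0.18
```

move_arm --series '[[[3,0,0,0,1],[3,0,0,0,1],[3,0,0,0,1],[3,0,0,0,1],[3,0,0,0,1],[3,0,0,0,0]]]'

```text
time: 11.22
tcp_pos: [547.5, -72.2, 229.1]
orientation: [0.0, 0.91, 0.415, -0.001]
ft_force: [-3.8, -2.0, 6.8]
finger_gap: 36.6
```

```bash
python3 st.py
```

```text
11.2167 [547.49 -72.2  229.12] yaw 48.98 F [-3.83 -2.    6.76] M [-0.597  0.852 -0.124] under 195.72 q7 0.25
```

move_arm --series '[[[3,0,0,0.06,0],[3,0,0,0,0],[3,0,0,0,0]]]'

```text
time: 11.47
tcp_pos: [547.7, -72.0, 229.3]
orientation: [0.0, 0.91, 0.414, -0.0]
ft_force: [-3.5, -1.5, 2.3]
finger_gap: 36.4
```

```bash
python3 st.py
```

```text
11.4667 [547.67 -72.04 229.28] yaw 48.92 F [-3.5  -1.52  2.34] M [-0.513  0.612 -0.079] under 195.88 q7 0.25
```

move_arm --series '[[[3,0,0.04,0.02,0],[3,0,0,0,1],[3,0,0,0,1],[3,0,0,0,0]]]'

```text
time: 11.8
tcp_pos: [548.1, -70.6, 229.2]
orientation: [-0.001, 0.903, 0.431, 0.0]
ft_force: [-0.8, -0.3, -4.1]
finger_gap: 36.2
```

```bash
python3 st.py
```

```text
11.8 [548.12 -70.62 229.16] yaw 51.02 F [-0.76 -0.3  -4.09] M [ 0.011 -0.024 -0.017] under 195.76 q7 0.28
```

move_arm --series '[[[3,0,0,-0.1,0],[3,0,0,-0.1,0],[3,0,0,0,0],[3,0,0,0,0]]]'

```text
time: 12.13
tcp_pos: [548.2, -70.7, 227.5]
orientation: [-0.0, 0.903, 0.43, 0.0]
ft_force: [0.9, 1.0, -3.8]
finger_gap: 36.6
```

```bash
python3 st.py
```

```text
12.1333 [548.17 -70.73 227.49] yaw 50.94 F [ 0.94  1.04 -3.8 ] M [ 0.149 -0.145  0.035] under 194.09 q7 0.28
```

move_arm --series '[[[3,0,0,-0.05,1],[3,0,0,-0.15,0.5],[3,0,0,-0.15,0],[3,0,0,-0.15,0],[3,0,0,0,0],[3,0,0,0,0]]]'

```text
time: 12.63
tcp_pos: [547.8, -71.2, 222.5]
orientation: [-0.0, 0.897, 0.442, -0.0]
ft_force: [-0.7, -0.1, -3.0]
finger_gap: 36.6
```

```bash
python3 st.py
```

```text
12.6333 [547.85 -71.18 222.49] yaw 52.41 F [-0.69 -0.06 -2.96] M [-0.045 -0.01   0.059] under 189.09 q7 0.29
```

Sliding down freely, 5 mm left.

move_arm --series '[[[3,0,0,-0.15,0],[3,0,0,-0.15,0],[3,0,0,-0.1,0],[3,0,0,0,0],[3,0,0,0,0]]]'

```text
time: 13.05
tcp_pos: [547.9, -71.2, 218.5]
orientation: [-0.0, 0.897, 0.442, -0.0]
ft_force: [-0.6, -0.3, -3.7]
finger_gap: 36.6
```

```bash
python3 st.py
```

```text
13.05 [547.86 -71.19 218.54] yaw 52.42 F [-0.64 -0.32 -3.69] M [-0.001  0.017  0.008] under 185.14 q7 0.29
```

move_arm --series '[[[3,0,0,-0.05,0],[3,0,0,-0.05,0],[3,0,0,-0.03,0],[3,0,0,0,0],[3,0,0,0,0]]]'

```text
time: 13.47
tcp_pos: [547.9, -71.2, 217.6]
orientation: [0.0, 0.897, 0.442, 0.0]
ft_force: [-1.3, -0.4, -1.6]
finger_gap: 36.7
```

```bash
python3 st.py
```

```text
13.4667 [547.94 -71.19 217.59] yaw 52.42 F [-1.25 -0.39 -1.63] M [-0.056  0.238  0.009] under 184.19 q7 0.29
```

move_arm --series '[[[3,0,0,-0.02,2],[3,0,0,0,4],[3,0,0,0,5],[3,0,0,0,5],[3,0,0,0,5],[3,0,0,0,5],[3,0,0,0,5],[3,0,0,0,5],[3,0,0,0,5],[3,0,0,0,5],[3,0,0,0,0],[3,0,0,0,0]]]'

```text
time: 14.47
tcp_pos: [547.6, -72.2, 217.6]
orientation: [0.0, 0.654, 0.757, -0.001]
ft_force: [-3.7, -2.9, 5.8]
finger_gap: 36.7
```

```bash
python3 st.py; python3 snap.py w6
```

```text
14.4667 [547.6  -72.19 217.59] yaw 98.32 F [-3.74 -2.87  5.82] M [-0.623  0.799  0.067] under 184.19 q7 0.96
14.4667 [547.59791022 -72.18712213 217.58900819] 0.9630210998381458 [-3.74039162 -2.8732554   5.82206956]
```

View pics/w6.png

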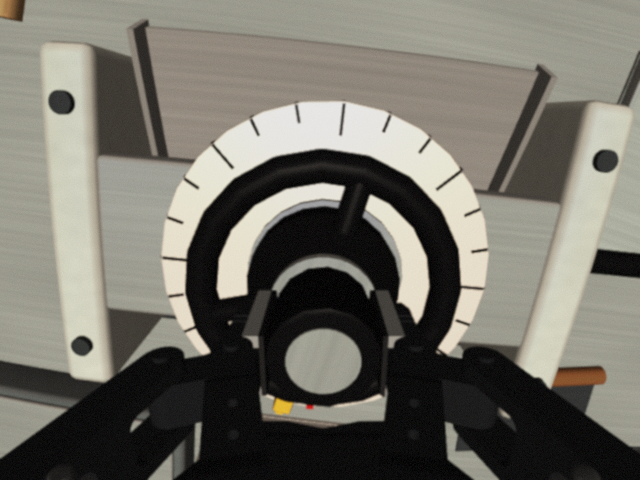

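move_arm --series '[[[3,0,0.03,0.02,4],[3,0,0,0,4],[3,0,0,0,2.5],[3,0,0,0,0],[3,0,0,0,0],[3,0,0,0,0]]]'

```text
time: 15.02
tcp_pos: [547.7, -72.1, 217.6]
orientation: [0.0, 0.582, 0.813, -0.001]
ft_force: [-2.4, -4.0, 4.8]
finger_gap: 36.6
```

```bash
python3 st.py; python3 snap.py w7; python3 - <<'E'
from h import *
for n in('side','top'): cv2.imwrite(f'pics/{n}7.png',optics.get_image(n)[:,:,::-1])
a=cv2.imread('pics/w7.png')[380:430,220:380];s=cv2.imread('pics/side7.png')[160:250,255:355];t=cv2.imread('pics/top7.png')[160:250,315:415]
cv2.imwrite('pics/z7.png',np.vstack([cv2.resize(a,(800,250)),np.hstack([cv2.resize(s,(400,340)),cv2.resize(t,(400,340))])]))
E
```

```text
15.0167 [547.75 -72.13 217.6 ] yaw 108.77 F [-2.36 -4.01  4.8 ] M [-0.813  0.666 -0.122] under 184.2 q7 1.12
15.0167 [547.74670777 -72.13464947 217.60295709] 1.120043567967922 [-2.35805157 -4.00679825  4.79845104]
```

View pics/z7.png

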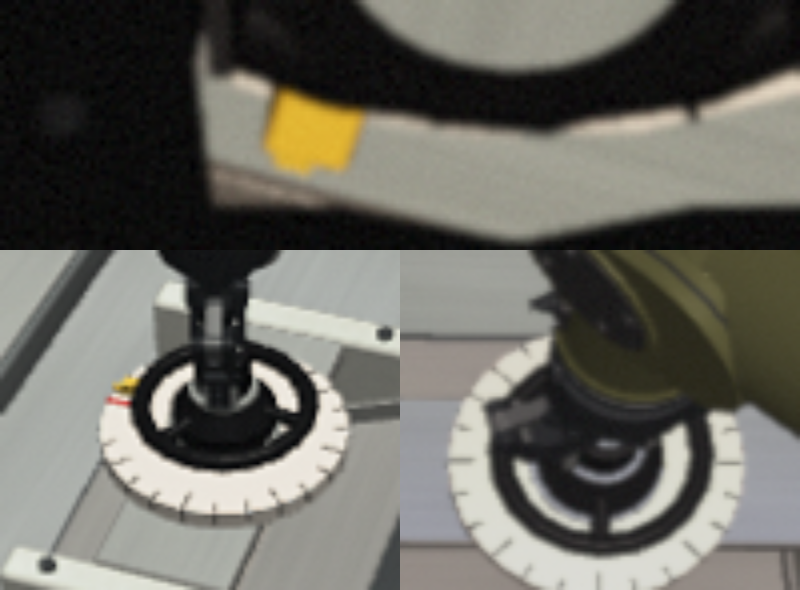

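```bash
cat > ang.py <<'E'
from h import *
import pickle,sys
n,pk=sys.argv[1:3]
im=cv2.imread(f'pics/{pk}.png');hsv=cv2.cvtColor(im,cv2.COLOR_BGR2HSV)
c=pickle.load(open(f'pics/{pk}.pkl','rb'))[1] if n=='wrist' else optics.calibration(n)
S=np.array([547.7,-71.0])
g=proj(n,[[S[0]+68,S[1]+2.7,188]],c)[0];r=30 if n=='wrist' else 14
w=np.zeros(im.shape[:2],bool);w[max(0,int(g[1]-r)):int(g[1]+r),int(g[0]-r):int(g[0]+r)]=1
y=w&(hsv[:,:,1]>110)&(hsv[:,:,0]>18)&(hsv[:,:,0]<36)&(hsv[:,:,2]>70)
rd=w&(hsv[:,:,1]>90)&((hsv[:,:,0]<9)|(hsv[:,:,0]>170))&(hsv[:,:,2]>60)
for nm,m,z in(('ptr',y,188),('red',rd,180)):
    ys,xs=np.nonzero(m)
    if len(xs):
        P=onz(n,np.c_[xs,ys],z,c)[:,:2].mean(0)
        print(nm,len(xs),(xs.mean(),ys.mean()),P,'ang',np.degrees(np.arctan2(*(P-S)[::-1])),np.hypot(*(P-S)))
E
python3 ang.py wrist w6;python3 ang.py wrist w7; python3 ang.py side side7; python3 ang.py top top7; python3 ang.py side side0;python3 ang.py top top0
```

```text
ptr 160 (np.float64(285.09375), np.float64(406.36875)) [624.89619523 -81.18248226] ang -7.5141606505469385 77.8648540951431
red 41 (np.float64(309.4634146341463), np.float64(406.5609756097561)) [629.84945979 -67.43964368] ang 2.481645173276077 82.22657649213471
ptr 254 (np.float64(281.81496062992125), np.float64(406.0236220472441)) [625.8875258  -68.81495162] ang 1.6007857042877924 78.21805180202117
ptr 17 (np.float64(286.6470588235294), np.float64(195.41176470588235)) [617.23419428 -78.32387671] ang -6.012663362248285 69.91883397296382
red 7 (np.float64(284.2857142857143), np.float64(199.71428571428572)) [620.36290635 -68.47015883] ang 1.9940118582723456 72.70693264695494
red 7 (np.float64(283.57142857142856), np.float64(199.71428571428572)) [622.1528845  -67.81348594] ang 2.450710313850915 74.52104321596596
red 14 (np.float64(363.5), np.float64(183.0)) [623.57089402 -67.99811512] ang 2.2657656914641375 75.93025663554414
```

move_arm --series '[[[3,0.02,0.06,0.02,0],[3,0,0,0.01,0.5],[3,0,0,0,0],[3,0,0,0,0]]]'

```text
time: 15.5
tcp_pos: [547.8, -72.1, 217.6]
orientation: [0.001, 0.579, 0.815, -0.002]
ft_force: [-2.9, -5.9, 3.2]
finger_gap: 36.7
```

```bash
python3 st.py; python3 ang.py wrist w4
```

```text
15.5 [547.83 -72.13 217.65] yaw 109.21 F [-2.92 -5.88  3.22] M [-1.018  0.636 -0.294] under 184.25 q7 1.13
```

move_arm --series '[[[3,-0.06,-0.14,0,0],[3,0,0,0,0],[3,0,0,0,0]]]'

```text
time: 15.75
tcp_pos: [547.8, -72.2, 217.6]
orientation: [0.0, 0.578, 0.816, -0.0]
ft_force: [-0.5, -3.0, 0.5]
finger_gap: 36.4
```

```bash
python3 st.py
```

```text
15.75 [547.76 -72.21 217.63] yaw 109.34 F [-0.47 -3.02  0.5 ] M [-0.732  0.201 -0.259] under 184.23 q7 1.13
```

move_arm --series '[[[3,0,-0.1,0,0],[3,0,0,0,0],[3,0,0,0,0],[3.8,0,0,0,0],[4.2,0,0,0,0],[5,0,0,0,0],[6.5,0,0,0,0],[8.5,0,0,0,0],[8.5,0,0,0,0],[8.5,0,0,0,0],[8.5,0,0,0,0],[8.5,0,0,0,0]]]'

```text
time: 16.75
tcp_pos: [547.6, -72.6, 217.6]
orientation: [-0.0, 0.578, 0.816, 0.0]
ft_force: [0.5, -0.1, -0.2]
finger_gap: 85.0
```

```bash
python3 st.py
```

```text
16.75 [547.55 -72.64 217.64] yaw 109.42 F [ 0.47 -0.09 -0.21] M [-0.017 -0.009  0.05 ] under 184.24 q7 1.13
```

move_arm --series '[[[8.5,0,0,1,0],[8.5,0,0,2,0],[8.5,0,0,3,0],[8.5,0,0,3,0],[8.5,0,0,3,-7],[8.5,0,0,0,-7],[8.5,0,0,0,-7],[8.5,0,0,0,-7],[8.5,0,0,0,-7],[8.5,0,0,0,-7],[8.5,0,0,0,-7],[8.5,0,0,0,-7]]]'

```text
time: 17.75
tcp_pos: [547.5, -72.3, 338.5]
orientation: [0.0, 0.895, 0.447, 0.0]
ft_force: [-0.6, 0.0, -0.0]
finger_gap: 85.1
```

move_arm --series '[[[8.5,0,0,0,-7],[8.5,0,0,0,-7],[8.5,0,0,0,-7],[8.5,0,0,0,-7],[8.5,0,0,0,-7],[8.5,0,0,0,-7],[8.5,0,0,0,-7],[8.5,0,0,0,-7],[8.5,0,0,0,0],[8.5,0,0,0,0],[8.5,0,0,0,0]]]'

```text
time: 18.67
tcp_pos: [547.5, -72.3, 338.0]
orientation: [-0.0, 1.0, -0.021, 0.0]
ft_force: [0.3, -0.1, -0.3]
finger_gap: 84.8
```

```bash
python3 snap.py w8; python3 - <<'E'
from h import *
for n in('side','top'): cv2.imwrite(f'pics/{n}8.png',optics.get_image(n)[:,:,::-1])
E
python3 ang.py wrist w8;python3 ang.py side side8;python3 ang.py top top8
```

```text
18.6667 [547.54127377 -72.34484018 337.98248794] -0.3706357715086496 [ 0.2825429  -0.09859306 -0.25526684]
ptr 200 (np.float64(413.22), np.float64(216.16)) [618.08834401 -73.32059366] ang -1.888268345858694 70.42658679485321
red 108 (np.float64(417.3611111111111), np.float64(206.99074074074073)) [623.04112315 -68.01545831] ang 2.2685124922143567 75.4002143623964
ptr 17 (np.float64(286.6470588235294), np.float64(195.41176470588235)) [617.23419428 -78.32387671] ang -6.012663362248285 69.91883397296382
red 7 (np.float64(284.2857142857143), np.float64(199.71428571428572)) [620.36290635 -68.47015883] ang 1.9940118582723456 72.70693264695494
```

View pics/w8.png

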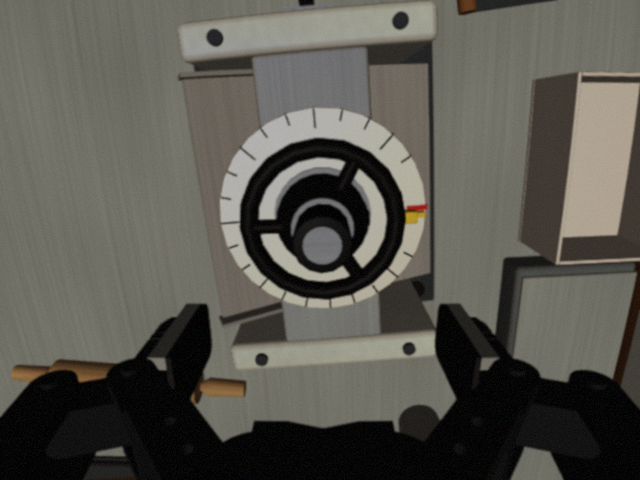

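```bash
python3 - <<'E'
from h import *
import pickle
im=cv2.imread('pics/w8.png');cv2.imwrite('pics/z8.png',cv2.resize(im[190:240,370:450],None,fx=10,fy=10,interpolation=2))
c=pickle.load(open('pics/w8.pkl','rb'))[1];print(c['pose'][:3,3])
s=cv2.imread('pics/side8.png')[165:240,265:355];cv2.imwrite('pics/z9.png',cv2.resize(s,None,fx=8,fy=8,interpolation=2))
S=np.array([547.7,-71.0]);
for z in(184,188,192):
  P=[[S[0]+r*np.cos(np.radians(2.3)),S[1]+r*np.sin(np.radians(2.3)),z] for r in(62,75)]
  print(z,(proj('wrist',P,c)-[370,190])*10+4.5,(proj('side',P)-[265,165])*8+3.5)
E
```

```text
[551.05800786   2.13341471 481.5425784 ]
184 [[319.5293256  198.26745891]
 [484.87133695 185.46302491]] [[186.70308421 280.54596355]
 [150.18294905 272.01157279]]
188 [[329.49932451 209.88242612]
 [496.91603417 196.91504597]] [[186.02384544 272.02143179]
 [149.42513544 263.48807539]]
192 [[339.72348799 221.79634609]
 [509.26676264 208.66144377]] [[185.34183477 263.45956384]
 [148.6642525  254.92736775]]
```

View pics/z8.png

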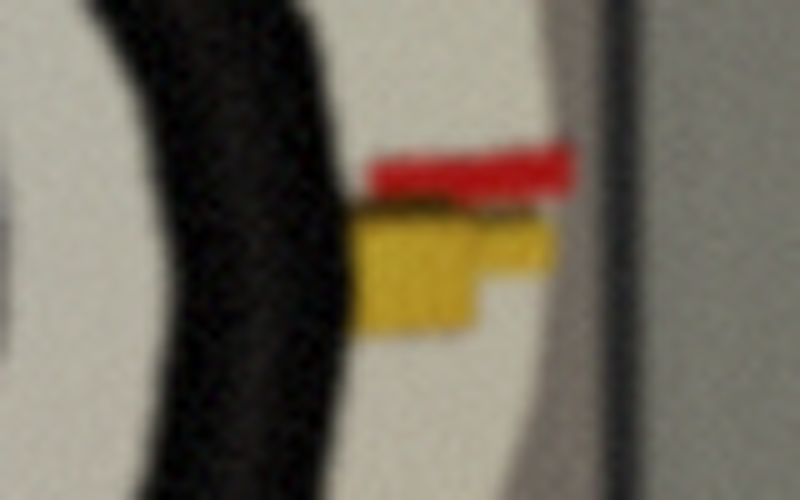

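View pics/z9.png

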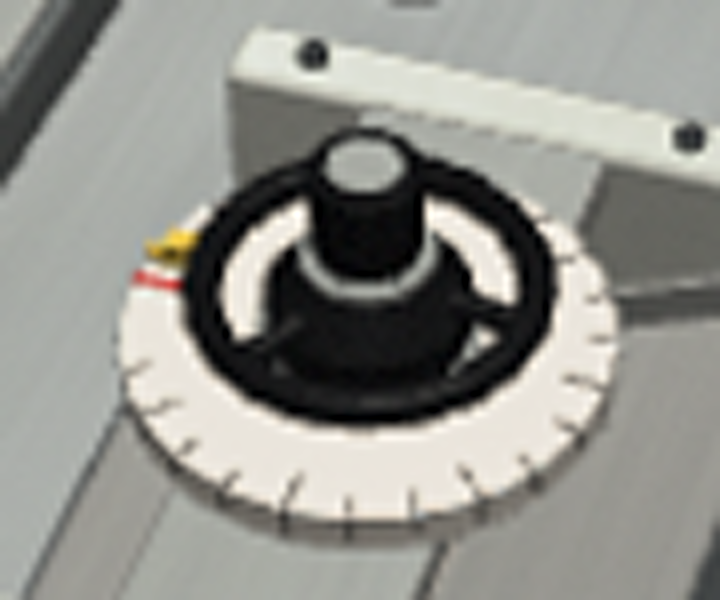

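```bash
python3 - <<'E'
from h import *
import pickle
im=cv2.imread('pics/w8.png');c=pickle.load(open('pics/w8.pkl','rb'))[1]
S=np.array([547.7,-71.0])
g=((im.min(2)>70)).astype(np.uint8);N,l,st,ce=cv2.connectedComponentsWithStats(g);i=l[243,322];print('bosstop',st[i],ce[i])
for z in(254,260,266):print(z,proj('wrist',[[*S,z]],c),proj('side',[[*S,z]]), 'px/12.6mm radius', 12.6*2*c['fx']/(481.5-z))
s=cv2.imread('pics/side8.png');cv2.imwrite('pics/z10.png',s)
g=((s.min(2)>90)).astype(np.uint8);N,l,st,ce=cv2.connectedComponentsWithStats(g);i=l[165+165//8,265+365//8];print('side bosstop',st[i],ce[i])
bl=(im.max(2)<45).astype(np.uint8);o=np.zeros_like(bl);o[135:305,235:408]=bl[135:305,235:408]
k=cv2.convexHull(max(cv2.findContours(o,0,1)[0],key=cv2.contourArea)).reshape(-1,2)
for z in(200,204,208,212,216,220):
    P=onz('wrist',k,z,c);A=np.c_[2*P[:,:2],np.ones(len(P))];q=np.linalg.lstsq(A,(P[:,:2]**2).sum(1),rcond=None)[0];print('rim',z,q[:2],np.sqrt(q[2]+q[0]**2+q[1]**2))
E
```

```text
bosstop [ 303  227   39   37 1166] [321.8593482  245.12435678]
254 [[322.32063266 242.9690497 ]] [[309.29671151 185.443064  ]] px/12.6mm radius 43.30137508123391
260 [[322.30688282 246.04892792]] [[309.23737933 183.71196929]] px/12.6mm radius 44.47432429336666
266 [[322.29244548 249.28395351]] [[309.17765044 181.96900899]] px/12.6mm radius 45.71258854283394
side bosstop [306 182  10   7  52] [310.09615385 185.19230769]
rim 200 [547.44375392 -72.74900131] 61.28984995001398
rim 204 [547.49510322 -71.68511369] 60.41907792969242
rim 208 [547.54645253 -70.62122607] 59.548305909372175
rim 212 [547.59780183 -69.55733845] 58.67753388904784
rim 216 [547.64915114 -68.49345083] 57.806761868728195
rim 220 [547.70050044 -67.4295632 ] 56.93598984840419
```

```bash
cat > tri.py <<'E'
from h import *
import pickle
S=np.array([547.7,-71.0])
def tri(obs):
    A=np.zeros((3,3));b=np.zeros(3);L=[]
    for n,px,c in obs:
        o,d=ray(n,[px],c);d=d[0]/np.linalg.norm(d[0]);M=np.eye(3)-np.outer(d,d);A+=M;b+=M@o;L.append((M,o))
    X=np.linalg.solve(A,b);print(X,'res',[np.linalg.norm(M@(X-o)).round(2) for M,o in L],'ang',np.degrees(np.arctan2(X[1]-S[1],X[0]-S[0])),'r',np.hypot(*(X[:2]-S)))
if __name__=="__main__":
    c=pickle.load(open('pics/w8.pkl','rb'))[1]
    tri([('wrist',(424.5,214.05),c),('side',(283.3,195.2),None)])
    tri([('wrist',(413.2,216.16),c),('side',(286.65,195.41),None)])
    tri([('wrist',(417.36,206.99),c),('side',(284.28,199.7),None)])
E
python3 tri.py
```

```text
[624.42760794 -70.83415187 193.52988134] res [np.float64(1.02), np.float64(1.02)] ang 0.12384568516136787 r 76.72778717800539
[615.35384068 -71.9175911  194.7962871 ] res [np.float64(1.21), np.float64(1.21)] ang -0.7770567589206235 r 67.66006305016587
[621.77973785 -68.39841546 179.87787846] res [np.float64(1.32), np.float64(1.32)] ang 2.0113270361602047 r 74.12540591032325
```

move_arm --series '[[[8.5,0,0,0,-7],[8.5,0,0,0,-7],[8.5,0,0,0,-7],[8.5,0,0,0,-7],[8.5,0,0,0,-7],[8.5,0,0,0,-7],[8.5,0,0,0,-7],[8.5,0,0,0,-7],[8.5,0,0,0,-7],[8.5,0,0,0,-7],[8.5,0,0,0,-7],[8.5,0,0,0,-7]]]'

```text
time: 19.82
tcp_pos: [547.5, -72.5, 337.5]
orientation: [-0.0, 0.726, -0.687, -0.0]
ft_force: [0.5, -1.0, 0.5]
finger_gap: 84.9
```

move_arm --series '[[[8.5,0,0,0,-1.3],[8.5,0,0,0,0],[8.5,0,0,0,0]]]'

```text
time: 20.07
tcp_pos: [547.5, -72.5, 337.5]
orientation: [0.0, 0.721, -0.693, -0.0]
ft_force: [-0.3, 0.8, -0.8]
finger_gap: 85.1
```

```bash
python3 st.py;python3 snap.py w9;  python3 ang.py wrist w9; python3 - <<'E'
from h import *
import pickle
im=cv2.imread('pics/w9.png');c=pickle.load(open('pics/w9.pkl','rb'))[1];print(c['pose'][:3,3])
S=np.array([547.7,-71.0]);g=proj('wrist',[[S[0]+70,S[1]+2.8,190]],c)[0].astype(int);print(g)
z=cv2.resize(im[g[1]-30:g[1]+30,g[0]-40:g[0]+40],None,fx=10,fy=10,interpolation=2)
cv2.imwrite('pics/z11.png',z)
E
```

```text
20.0667 [547.53 -72.54 337.55] yaw -87.69 F [-0.25  0.75 -0.75] M [-0.007  0.019 -0.022] under 304.15 q7 -1.64
20.0667 [547.53139826 -72.54362277 337.54814513] -1.639456266824709 [-0.2531027   0.75056736 -0.75141995]
ptr 220 (np.float64(324.6272727272727), np.float64(128.6090909090909)) [614.86619944 -70.65644068] ang 0.2930689457651262 67.1670780987418
red 70 (np.float64(320.7857142857143), np.float64(113.58571428571429)) [625.39599356 -67.40400422] ang 2.649923684195389 77.77916560148411
[622.1178758  -69.10150809 481.07068261]
[321 124]
```

View pics/z11.png

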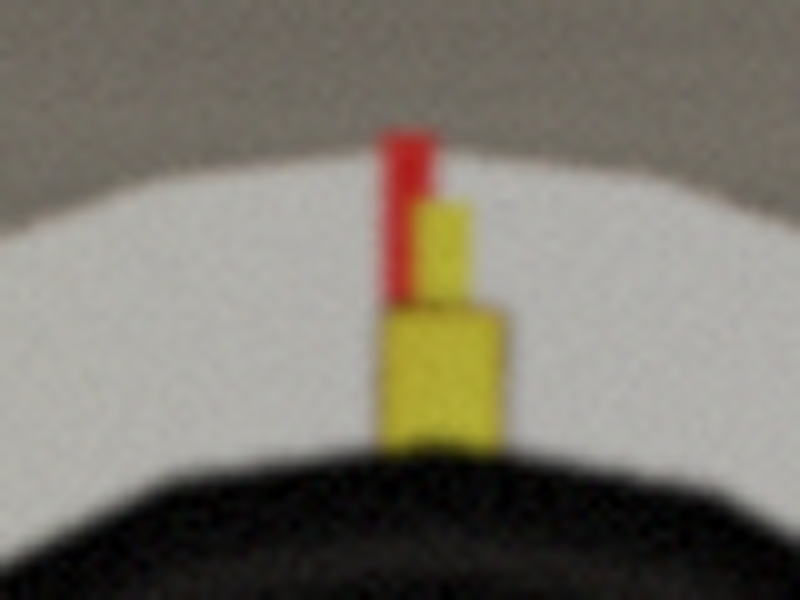

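View pics/w9.png

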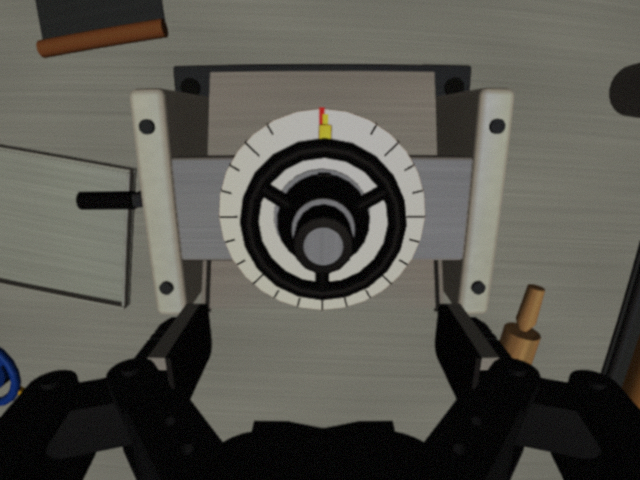

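move_arm --series '[[[8.5,0,0.15,-3,0],[8.5,0,0,-3,0],[8.5,0,0,-3,0],[8.5,0,0,-2,0],[8.5,0,0,-0.8,0],[8.5,0,0,0,0],[8.5,0,0,0,0]]]'

```text
time: 20.7
tcp_pos: [548.1, -71.1, 220.2]
orientation: [-0.0, 0.72, -0.694, 0.0]
ft_force: [-0.0, 0.3, 0.5]
finger_gap: 85.2
```

```bash
python3 st.py;python3 snap.py w10
```

```text
20.7 [548.11 -71.12 220.17] yaw -87.84 F [-0.    0.26  0.54] M [-0.018 -0.003 -0.022] under 186.77 q7 -1.7
20.7 [548.10860211 -71.11687764 220.17434421] -1.704006093052808 [-0.00468013  0.25510283  0.54226241]
```

View pics/w10.png

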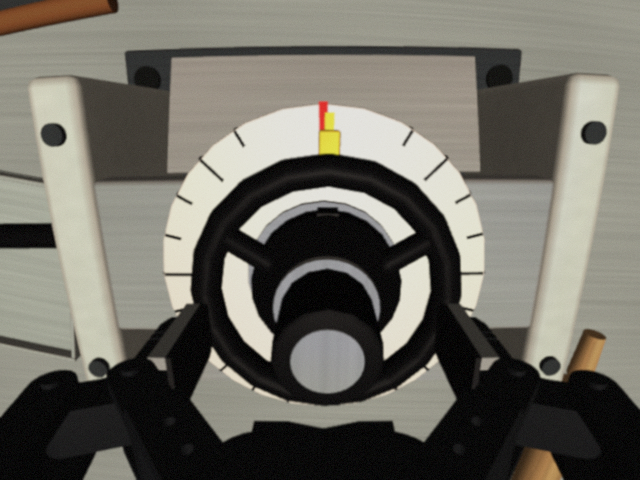

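move_arm --series '[[[8.5,0,-0.12,0,0],[6,0,0,0,0],[4.5,0,0,0,0],[3,0,0,0,0],[3,0,0,0,0],[3,0,0,0,0],[3,0,0,0,0],[3,0,0,0,0],[3,0,0,0,0],[3,0,0,0,0],[3,0,0,0,0],[3,0,0,0,0]]]'

```text
time: 21.75
tcp_pos: [547.7, -72.5, 220.3]
orientation: [-0.0, 0.72, -0.694, 0.0]
ft_force: [-1.2, -0.8, 5.7]
finger_gap: 36.4
```

```bash
python3 st.py
```

```text
21.75 [547.73 -72.5  220.26] yaw -87.89 F [-1.22 -0.79  5.67] M [ 0.007  0.314 -0.024] under 186.86 q7 -1.7
```

move_arm --series '[[[3,0,0,0,1.2],[3,0,0,0,1.2],[3,0,0,0,0],[3,0,0,0,0],[3,0,0,0,0]]]'

```text
time: 22.17
tcp_pos: [547.8, -72.6, 220.3]
orientation: [-0.0, 0.734, -0.679, 0.0]
ft_force: [-2.3, -0.6, 5.5]
finger_gap: 36.5
```

```bash
python3 st.py;python3 snap.py w11;  python3 ang.py wrist w10; python3 ang.py wrist w11; python3 - <<'E'
from h import *
im=cv2.imread('pics/w11.png')
cv2.imwrite('pics/z12.png',cv2.resize(im[90:165,280:380],None,fx=8,fy=8,interpolation=2))
E
```

```text
22.1667 [547.8  -72.56 220.25] yaw -85.54 F [-2.25 -0.57  5.5 ] M [-0.021  0.26  -0.129] under 186.85 q7 -1.67
22.1667 [547.80370425 -72.56087196 220.25336465] -1.6712067478045587 [-2.25412456 -0.56971559  5.49886579]
ptr 670 (np.float64(329.0134328358209), np.float64(137.39253731343283)) [614.71256036 -70.88495649] ang 0.09836217678740482 67.01265911111237
red 162 (np.float64(321.89506172839504), np.float64(114.61728395061728)) [624.33270656 -67.37983545] ang 2.7046683849420248 76.71816802686902
ptr 660 (np.float64(326.0030303030303), np.float64(136.11666666666667)) [614.81616204 -68.3256131 ] ang 2.2818655705898743 67.16942423305194
red 56 (np.float64(327.125), np.float64(106.625)) [627.52089761 -67.87582468] ang 2.2414022314342623 79.88201404046862
```

View pics/z12.png

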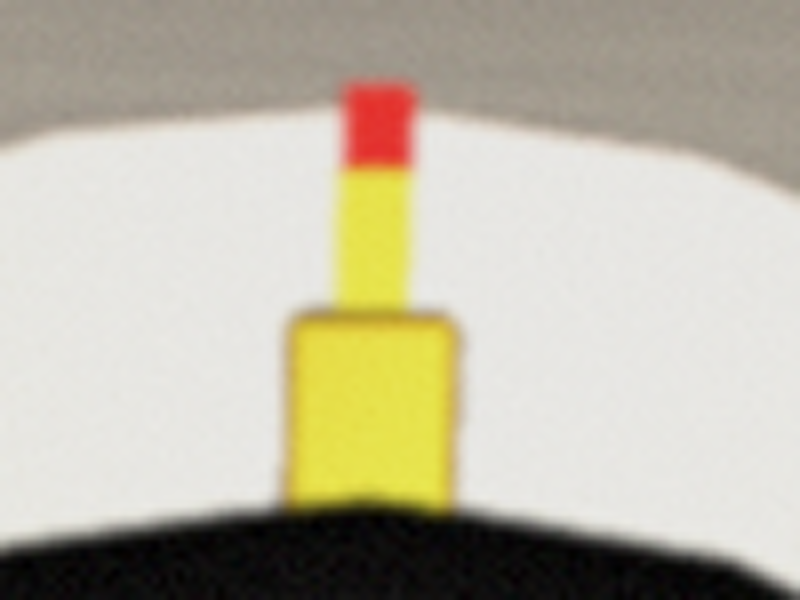

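Pointer and red mark are now in line. I'll release and lift.

move_arm --series '[[[3.6,0,0,0,0],[3.9,0,0,0,0],[4.3,0,0,0,0],[6,0,0,0,0],[8.5,0,0,0,0],[8.5,0,0,0,0],[8.5,0,0,0,0],[8.5,0,0,0,0],[8.5,0,0,1.5,0],[8.5,0,0,3,0],[8.5,0,0,3,0],[8.5,0,0,3,0]]]'

```text
time: 23.22
tcp_pos: [547.1, -72.3, 325.7]
orientation: [0.0, 0.735, -0.679, -0.0]
ft_force: [0.1, 0.2, -0.9]
finger_gap: 84.7
```

move_arm --series '[[[8.5,0,0,1.5,-2],[8.5,0,0,0,0],[8.5,0,0,0,0],[8.5,0,0,0,0]]]'

```text
time: 23.55
tcp_pos: [546.7, -72.4, 338.6]
orientation: [0.001, 0.723, -0.691, -0.001]
ft_force: [-0.2, -0.3, -1.0]
finger_gap: 85.0
```

```bash
python3 st.py;python3 snap.py w12; python3 ang.py wrist w12; python3 - <<'E'
from h import *
for n in('side','top'): cv2.imwrite(f'pics/{n}12.png',optics.get_image(n)[:,:,::-1])
im=cv2.imread('pics/w12.png')
a=cv2.resize(im[85:310,210:435],(400,400),interpolation=2);b=cv2.resize(cv2.imread('pics/side12.png')[160:245,260:345],(400,400),interpolation=2)
cv2.imwrite('pics/z13.png',np.hstack([a,b]))
import pickle
c=pickle.load(open('pics/w12.pkl','rb'))[1]
bl=(im.max(2)<45).astype(np.uint8);o=np.zeros_like(bl);o[120:310,225:425]=bl[120:310,225:425]
k=cv2.convexHull(max(cv2.findContours(o,0,1)[0],key=cv2.contourArea)).reshape(-1,2)
for z in(204,207,216):
    P=onz('wrist',k,z,c);A=np.c_[2*P[:,:2],np.ones(len(P))];q=np.linalg.lstsq(A,(P[:,:2]**2).sum(1),rcond=None)[0];print('rim',z,q[:2],np.sqrt(q[2]+q[0]**2+q[1]**2))
E
```

```text
23.55 [546.73 -72.4  338.56] yaw -87.45 F [-0.18 -0.31 -1.04] M [ 0.025 -0.008 -0.022] under 305.16 q7 -1.64
23.55 [546.73028484 -72.39785271 338.55538425] -1.6380764263074312 [-0.18292383 -0.30586768 -1.03983543]
ptr 221 (np.float64(322.3710407239819), np.float64(127.01357466063348)) [614.80403848 -68.6082183 ] ang 2.041322877156143 67.14664995552526
red 39 (np.float64(322.0), np.float64(107.84615384615384)) [628.42952613 -67.71651351] ang 2.3290893785237152 80.79627263674439
rim 204 [547.81135704 -72.21371913] 60.387071438329365
rim 207 [548.60779832 -72.17529817] 59.735230682354455
rim 216 [550.99712214 -72.06003528] 57.77970841442051
```

View pics/z13.png

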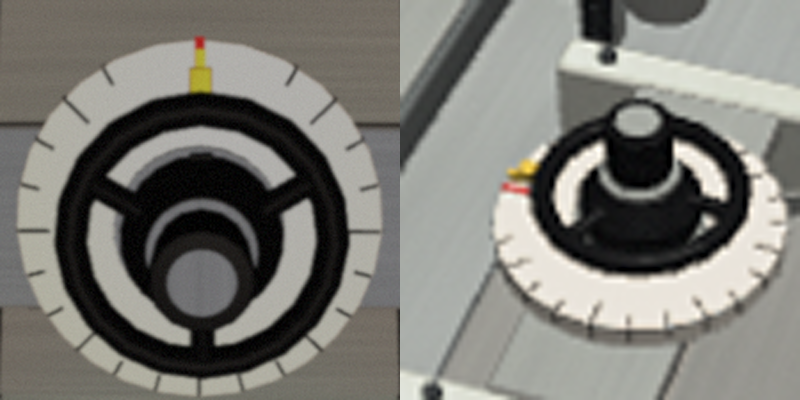

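View pics/side12.png

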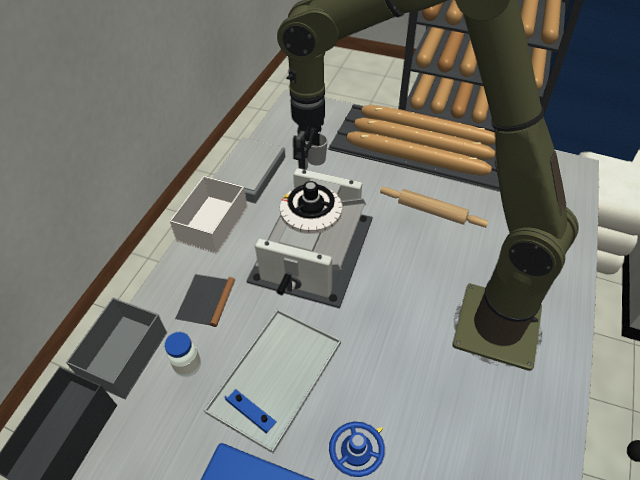

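The pointer overlies the red mark (2.0° vs 2.3°). Wheel height reads as home (boss top about z 254–258, rim about 204). Handing in.

```bash
python3 -c "
from station import job
print(job.hand_in())"
```

```text
the job is handed in; nothing more can be done
None
```

The black handwheel is back on its spindle, fully home, with the yellow pointer at the red mark and the gripper clear above it. I handed the job in at about 24 s of the 58 s allowed.

- **Finding the key:** The wheel first touched the key with its underside at 195.9 mm. I turned it counter-clockwise under light pressure until it dropped.
- **Over-pressing:** The press was about 6–7 N for most of the turn. Once it reached about 11 N, slightly over the 10 N at which the spindle starts to drag, and I eased off straight away.
- **Fully home:** It slid down freely and stopped with its underside at 184.2 mm; home is 184 mm. The boss top (about 255–258 mm, expected 254) and the rim height in the camera pictures agree.
- **Pointer:** After the first release it stood about 2° short of the mark. I gripped it again and turned it about 2.3° more. The last wrist picture after letting go puts the pointer at 2.0° and the red mark at 2.3° from world x, in line by eye.
- **Disagreeing check:** With a fixed pointer height of 4 mm, the side camera gave angles several degrees off. The visible top of the pointer is higher than that, so I relied on a wrist picture taken in line with the red mark.
- **Rest of the bench:** The last side view shows everything else in place.

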